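Close the tile press with the plate that fits its guide pins

ROBOT

A 7-joint arm with a two-finger parallel gripper is mounted at the origin on the work surface; the furniture and walls round the work are solid. World frame = base frame: x ahead of the robot, y to its left, z up, the work surface at z = 0. Lengths are in m, angles in rad, forces in N, time in s.
With the tool pointing down it reaches from about 0.35 to 0.9 m from the base axis. Payload 8.1 kg.
Tool frame: the origin (TCP) lies on the centre line of the jaws, within the pads' length; the fingertips stand arm.tips_ahead ahead of it and the grasp point (between the pads) lies 8 mm behind it (arm.tips_ahead is the distance from the TCP to the fingertips, in m); z points along the fingers, y is the direction in which the jaws open and shut (so a half turn about z gives the same grasp; the last joint's range is limited). The gripper opens to 92 mm and grips with 3 to 60 N. Pads are 19 mm wide; open, the fingers measure 130 mm over their backs; the gripper's body (75 mm by 190 mm) begins 47 mm behind the grasp point.
Start: joints at [-1.428, 0.434, 0.025, 1.573, -0.012, 1.134, -0.075], TCP at [0.152, 0.606, 0.238] pointing down, gripper open.
Joint ranges: [-2.62, 2.62], [-0.44, 2.09], [-1.27, 1.32], [0.08, 2.57], [-1.32, 4.46], [0.12, 2], [-2.74, 2.74]. Speed limits (rad/s): [2.22, 2.22, 3.01, 3.01, 3.14, 3.14, 3.14].

INTERFACE

Orientations are given as a rotation vector (axis times angle).
In Python, from cell import arm gives the robot as it stands. The module is installed in compiled form; this text tells all that it offers.
- The arm moves only by the tool jog_arm, never from a script. Its argument "moves" is a list of rows, each an object with "twist": the turn, a rotation vector about the tool's x, y, z in units of 10 degrees (1.0 is 10 degrees), a list of three; "xyz": the shift along the tool's x, y, z in units of 60 mm (1.0 is 60 mm), a list of three; "grip": the closure, from -1 (fully open) to 1 (shut). A call has 1 to 5 rows; each row is the pose to reach, as a shift and turn from the pose commanded when the call began, along the tool's axes at that moment; what a row does not reach only later rows make up. A row lasts 1/8 s, in which the tool goes at most 62.5 mm and 10.7 degrees, less where a joint would pass 70% of its speed; a pose out of reach is approached as far as the arm can. A call with a gripper value outside its range is refused whole. The fingers move at their own pace and stop on an object; "force" is the grip in N (left out, the last holds). Time passes only in rows, so rows that repeat a pose let the fingers close. It gives the time, the measured TCP pose, the force and the opening at its end, in the units of the state.
- arm.observe(): the state, without advancing time (a new reading comes with each control period).
- arm.get_image(name): name is "scene" or "side" or "wrist"; returns the picture (384x512x3 uint8, blue, green, red); there is no depth.
- arm.camera_params(name): a dict with "mtx" (3x3 intrinsics, pixels), "T" (4x4, takes a point from camera to world coordinates); the wrist camera has in their place "T_tool_cam" (4x4, takes a point from camera to tool coordinates, whose origin is the TCP and whose axes are the flange's). Camera axes: x right, y down, z forward; pixel columns grow to the right and rows downward; lengths in m; the calibration is good to about 2 mm. A picture is of the moment at which its call begins: read the wrist's pose just before it. camera_params takes no time and is no camera call.
- arm.sign_off(): hands the job in, once; it reports no verdict.
The state is a dict: "clock": time; "joints": joint angles; "dq": joint speeds; "joint_efforts": joint torques, N m; "position": TCP position; "ee_rot": TCP orientation; "force": force on the tool from outside, world axes, zero at the start; "ft_torque": the same for the moment, N m; "width": opening from 0.0 (shut) to 1.0 (fully open).
Only numpy, scipy, OpenCV 4.12 (cv2) and the standard library are available. Lean on these libraries where they do the work, as an engineer would, in place of code of your own. Each camera call takes 0.05 s, during which the arm holds its last target. There are 200 camera calls.

TASK

Two plywood press plates with bar handles lie beside the tile press board. Take the one whose two holes are as far apart as the board's two upright pins (the longer plate), lower it over both pins at once so that it lies flat on the board, and let go. Leave the shorter plate where it lies.

Things in the scene. Friction and masses are not known exactly. Their poses are not given: they have to be found in the camera images.
- press_board: Tile press board, fixed to the table but at a different place each time: wooden board 120 (x) x 210 (y) x 18 mm with a square plaster mould let in at its middle (2 to 3 mm below the surface), and two upright wooden pins at y = -65 and +65 mm, x = 0. Each pin is 42 mm tall above the board: 22 mm diameter for the lowest 14 mm, then tapering to 8 mm at the tip, 60 mm above the table. Origin: centre of the underside; z up.
- long_plate: The plate that fits, loose, 0.2 to 0.4 kg: plywood plate 90 (x) x 180 (y) x 12 mm with two through holes of 30 mm diameter at y = -65 and +65 mm, x = 0. Handle: a wooden bar along y over the middle, 16 mm wide (x), 82 mm long, from 36 to 52 mm above the plate's underside, on two 12 mm round posts at y = -34 and +34 mm; free space under the bar between the posts. Origin: centre of the underside; z up. It fits either way round.
- short_plate: The plate that does not fit, loose: same make, 90 (x) x 140 (y) x 12 mm, holes of 30 mm diameter only 90 mm apart (y = -45 and +45 mm), bar handle 58 mm long at the same height. Origin: centre of the underside; z up. The two plates may have changed places.

How it is judged:
By the outcome, as a careful person would: the job done as asked, in the order asked, and still so for the second after the job is handed in, with the robot touching nothing.
It also fails if it takes over 40 s, if anything falls off the work surface, if the arm or the gripper's body presses on something with over 40 N, if the wrist force passes 120 N, or if a joint passes its speed limit or range.

## Working session

There is one attempt and no reset: what is moved stays moved. The work goes in short steps, Python scripts to look and compute and a tool call to move; the robot and the scene stay as the last step left them, time stands still between calls to the robot, and variables do not carry over. Pictures are saved under pics/ and viewed, about 8 in all and at most 12, crops included, and the job is handed in when it is done.

Besides the shell and the picture viewer there is one more tool, called after ">>>" as a command line: name --argument value ..., lists and objects as JSON in quotes. jog_arm: Moves the arm, as the interface text tells. Its arguments: {"type":"object","properties":{"moves":{"type":"array","items":{"type":"object","properties":{"twist":{"type":"array","items":{"type":"number"}},"xyz":{"type":"array","items":{"type":"number"}},"grip":{"type":"number"}}}},"force":{"type":"number"}},"required":["moves"]}

```bash
mkdir -p pics; python3 - <<'E'
from cell import arm
import cv2,numpy as np
np.set_printoptions(precision=4,suppress=True)
s=arm.observe(); print(s['clock'],s['position'],s['ee_rot'],s['width'],arm.tips_ahead)
for n in ["scene","side"]:
    cv2.imwrite(f"pics/{n}0.png",arm.get_image(n)); p=arm.camera_params(n); print(n,p['mtx'],p['T'])
p=arm.camera_params("wrist");print(p)
a=cv2.imread("pics/scene0.png");b=cv2.imread("pics/side0.png")
cv2.imwrite("pics/both0.png",np.vstack([a,b])[:, :] if False else np.hstack([cv2.resize(a,(400,300)),cv2.resize(b,(400,300))]))
E
```

```text
0.0 [0.152  0.6057 0.2369] [-0.3851 -3.1178  0.0025] 1.0004566375051107 0.011
scene [[430.9639   0.     253.1382]
 [  0.     430.9639 194.7978]
 [  0.       0.       1.    ]] [[ 0.7772 -0.3338  0.5335 -0.1109]
 [-0.6292 -0.425   0.6507 -0.6746]
 [ 0.0096 -0.8414 -0.5403  0.629 ]
 [ 0.      0.      0.      1.    ]]
side [[486.7241   0.     253.5775]
 [  0.     486.7241 197.4045]
 [  0.       0.       1.    ]] [[ 0.8215 -0.1784  0.5416 -0.2692]
 [-0.5696 -0.2988  0.7657 -0.9955]
 [ 0.0253 -0.9375 -0.3471  0.5074]
 [ 0.      0.      0.      1.    ]]
{'mtx': array([[302.4492,   0.    , 258.6442],
       [  0.    , 302.4492, 190.0408],
       [  0.    ,   0.    ,   1.    ]]), 'T_tool_cam': array([[-0.0005, -0.9668, -0.2554,  0.068 ],
       [ 1.    , -0.0004, -0.0005,  0.0013],
       [ 0.0004, -0.2554,  0.9668, -0.1467],
       [ 0.    ,  0.    ,  0.    ,  1.    ]])}
```

View pics/scene0.png

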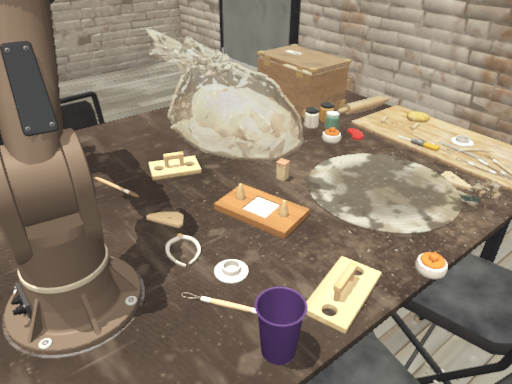

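The scene shows the board at about (262,209) with its two pins, one plate at (175,167) and another at (343,292). Next I'll measure them.

```bash
cat > h.py <<'E'
import cv2,numpy as np
from cell import arm
np.set_printoptions(precision=4,suppress=True)
def cast(uv,z,K,T):
    uv=np.asarray(uv,float).reshape(-1,2)
    d=np.c_[(uv-K[[0,1],[2,2]])/K[0,0],np.ones(len(uv))]@T[:3,:3].T
    return T[:3,3]+d*((z-T[2,3])/d[:,2])[:,None]
def proj(P,K,T):
    q=(np.atleast_2d(P)-T[:3,3])@T[:3,:3]; q=q@K.T
    return q[:,:2]/q[:,2:]
E
python3 - <<'E'
from h import *
p=arm.camera_params("scene");K,T=p['mtx'],p['T']
im=cv2.imread("pics/scene0.png");hsv=cv2.cvtColor(im,cv2.COLOR_BGR2HSV)
for u,v in [(165,170),(343,318),(230,212),(262,208)]: print((u,v),hsv[v,u])
for name,lo,hi,z,seed in [("A",(18,50,120),(35,160,255),.012,(175,167)),("B",(18,50,120),(35,160,255),.012,(343,292)),("board",(5,120,70),(17,255,255),.018,(262,209))]:
    m=cv2.inRange(hsv,lo,hi); m=cv2.morphologyEx(m,cv2.MORPH_CLOSE,np.ones((3,3)))
    cs=[c for c in cv2.findContours(m,cv2.RETR_EXTERNAL,2)[0] if cv2.contourArea(c)>150]
    c=min(cs,key=lambda c:-cv2.pointPolygonTest(c,seed,True))
    h=cv2.approxPolyDP(cv2.convexHull(c),4,True).reshape(-1,2)
    P=cast(h,z,K,T)[:,:2]; print(name,cv2.contourArea(c)); print(np.c_[h,P]); 
    print(np.linalg.norm(P-np.roll(P,-1,0),axis=1), cv2.minAreaRect(cast(c.reshape(-1,2),z,K,T)[:,:2].astype(np.float32)*1000))
cv2.imwrite("pics/crop1.png",np.hstack([cv2.resize(im[125:250,130:330],(400,250),interpolation=2),cv2.resize(im[240:365,280:400],(400,416),interpolation=2)[:250*1]] ) if 0 else cv2.resize(im[140:340,140:400],(780,600),interpolation=2))
E
```

```text
(165, 170) [ 30  50 255]
(343, 318) [ 30  50 255]
(230, 212) [ 14 145 160]
(262, 208) [  0   0 255]
A 999.0
[[201.     168.       0.4696   0.2755]
 [153.     179.       0.3294   0.3051]
 [148.     162.       0.3651   0.4038]
 [182.     151.       0.4827   0.4039]
 [195.     155.       0.5002   0.3559]]
[0.1433 0.105  0.1176 0.051  0.086 ] ((419.8261413574219, 348.64874267578125), (154.8596954345703, 145.56857299804688), 69.63652801513672)
B 3295.0
[[340.     256.       0.4919  -0.2399]
 [382.     274.       0.5172  -0.3318]
 [345.     333.       0.3412  -0.3842]
 [307.     315.       0.3177  -0.313 ]
 [306.     301.       0.3408  -0.2871]]
[0.0954 0.1836 0.075  0.0347 0.1582] ((418.82220458984375, -312.97406005859375), (194.17274475097656, 97.81440734863281), 17.038856506347656)
board 1968.0
[[214.     203.       0.3897   0.0927]
 [244.     184.       0.507    0.119 ]
 [309.     209.       0.5609  -0.0762]
 [283.     238.       0.4314  -0.1219]
 [215.     209.       0.3764   0.069 ]]
[0.1202 0.2025 0.1373 0.1987 0.0272] ((468.25634765625, 1.5877151489257812), (141.73062133789062, 223.4237060546875), 16.086288452148438)
```

View pics/crop1.png

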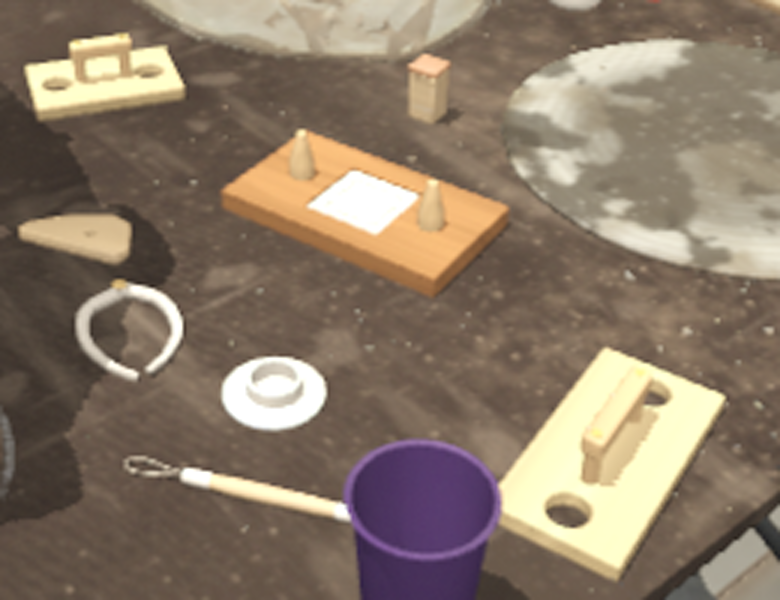

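View pics/side0.png

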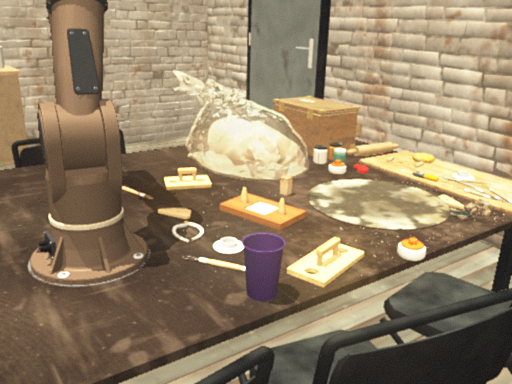

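```bash
python3 - <<'E'
from h import *
p=arm.camera_params("scene");K,T=p['mtx'],p['T']
f=lambda x,y:(140+x/3,140+y/3)
hol=cast([f(653,393),f(568,511)],.012,K,T);print("holes",hol,np.linalg.norm(hol[0]-hol[1]))
pin=cast([f(303,132),f(433,182)],.06,K,T);print("pins",pin,np.linalg.norm(pin[0]-pin[1]),pin.mean(0))
for n in ["scene","side"]:
    q=arm.camera_params(n);K,T=q['mtx'],q['T']
    hsv=cv2.cvtColor(cv2.imread(f"pics/{n}0.png"),cv2.COLOR_BGR2HSV)
    m=cv2.inRange(hsv,(120,80,20),(150,255,255));m=cv2.morphologyEx(m,2,np.ones((3,3)))
    b=cv2.boundingRect(m);print(n,"cup",b)
    print(cast([(b[0]+b[2]/2,b[1]+b[3])],0,K,T), [cast([(b[0]+b[2]/2,b[1]+b[2]*.25)],z,K,T) for z in(.08,.1,.12)])
E
```

```text
holes [[ 0.4847 -0.2946  0.012 ]
 [ 0.3585 -0.331   0.012 ]] 0.1313323878252426
pins [[ 0.4586  0.0692  0.06  ]
 [ 0.4933 -0.0558  0.06  ]] 0.12964257523146308 [0.4759 0.0067 0.06  ]
scene cup (255, 288, 51, 77)
[[ 0.2144 -0.3551  0.    ]] [array([[ 0.2573, -0.3023,  0.08  ]]), array([[ 0.2439, -0.3159,  0.1   ]]), array([[ 0.2305, -0.3294,  0.12  ]])]
side cup (248, 234, 31, 67)
[[ 0.2143 -0.354   0.    ]] [array([[ 0.2671, -0.2764,  0.08  ]]), array([[ 0.242, -0.31 ,  0.1  ]]), array([[ 0.2169, -0.3437,  0.12  ]])]
```

The side view agrees. The near plate has holes 131 mm apart and the pins are 130 mm apart, so that is the long plate. The cup is clear of the grasp. Next I'll plan the transit, stopping above the board for a wrist look.

```bash
cat >> h.py <<'E'
from scipy.spatial.transform import Rotation as Ro
def yaw_R(a): # tool down, tool y at world angle a (deg)
    a=np.radians(a);y=np.array([np.cos(a),np.sin(a),0]);z=np.array([0,0,-1.]);return Ro.from_matrix(np.c_[np.cross(y,z),y,z])
def plan(wps,start=None):
    s=arm.observe();p0=np.array(s['position']);R0=Ro.from_rotvec(s['ee_rot'])
    if start: p0=np.array(start[0]);R0=yaw_R(start[1])
    y=R0.as_matrix()[:,1];print("from",p0,"yaw",np.degrees(np.arctan2(y[1],y[0])))
    for p,a in wps:
        print("xyz",R0.inv().apply(np.array(p)-p0)/.06,"twist",(R0.inv()*yaw_R(a)).as_rotvec()*18/np.pi)
E
python3 - <<'E'
from h import *
p=arm.camera_params("scene");K,T=p['mtx'],p['T']
print("bag",cast([(175,120),(240,156),(300,155)],0.0,K,T))
plan([((.22,.52,.28),66),((.30,.43,.30),56),((.36,.34,.30),46),((.40,.27,.30),36),((.43,.20,.30),27)])
plan([((.46,.14,.28),20),((.47,.08,.26),16),((.476,.04,.25),16)],((.43,.20,.30),27))
E
```

```text
bag [[0.6046 0.6572 0.    ]
 [0.6195 0.2836 0.    ]
 [0.7732 0.1724 0.    ]]
from [0.152  0.6058 0.237 ] yaw 75.91124587825455
xyz [-1.4474 -1.112  -0.7143] twist [-0.0079  0.0011  0.9911]
xyz [-3.1058 -2.2428 -1.0459] twist [-0.0078  0.0017  1.9911]
xyz [-4.4408 -3.4542 -1.0442] twist [-0.0076  0.0024  2.9911]
xyz [-5.3714 -4.4235 -1.0428] twist [-0.0075  0.0031  3.9911]
xyz [-6.1404 -5.4334 -1.0413] twist [-0.0073  0.0037  4.8911]
from [0.43 0.2  0.3 ] yaw 27.0
xyz [-1.118  -0.0085  0.3333] twist [0.  0.  0.7]
xyz [-2.0847 -0.314   0.6667] twist [0.  0.  1.1]
xyz [-2.7241 -0.5275  0.8333] twist [0.  0.  1.1]
```

>>> jog_arm --moves '[{"xyz": [-0.75,-0.55,-0.4],"twist": [0,0,0.5],"grip": -1},{"xyz": [-1.45,-1.1,-0.7],"twist": [0,0,1.0],"grip": -1},{"xyz": [-2.2,-1.6,-0.9],"twist": [0,0,1.5],"grip": -1},{"xyz": [-2.9,-2.15,-1.0],"twist": [0,0,2.0],"grip": -1},{"xyz": [-3.6,-2.7,-1.0],"twist": [0,0,2.5],"grip": -1}]'

```text
clock: 0.72
position: [0.3232, 0.3951, 0.2981]
ee_rot: [1.055, 2.959, 0.001]
force: [0.6, -0.2, -0.5]
width: 1.001
```

```bash
python3 - <<'E'
from h import *
plan([((.36,.34,.30),46),((.40,.27,.30),36),((.43,.20,.30),27),((.45,.14,.28),20)])
E
```

```text
from [0.3232 0.3951 0.2981] yaw 50.74127438782292
xyz [-1.0557 -0.3226 -0.0317] twist [ 0.0045 -0.0012  0.4741]
xyz [-2.3101 -0.8041 -0.0323] twist [ 0.0044 -0.0016  1.4741]
xyz [-3.4356 -1.391  -0.033 ] twist [ 0.0043 -0.0019  2.3741]
xyz [-4.3266 -1.9546  0.2998] twist [ 0.0042 -0.0022  3.0741]
```

>>> jog_arm --moves '[{"xyz": [-0.95,-0.3,0],"twist": [0,0,0.6],"grip": -1},{"xyz": [-1.85,-0.6,0],"twist": [0,0,1.3],"grip": -1},{"xyz": [-2.7,-1.0,0],"twist": [0,0,2.0],"grip": -1},{"xyz": [-3.5,-1.45,0.1],"twist": [0,0,2.6],"grip": -1},{"xyz": [-4.3,-1.95,0.3],"twist": [0,0,3.1],"grip": -1}]'

```text
clock: 1.35
position: [0.4493, 0.1415, 0.2798]
ee_rot: [1.807, 2.569, 0.002]
force: [0.7, -0.1, -0.4]
width: 1.001
```

```bash
python3 - <<'E'
from h import *
plan([((.47,.05,.25),15.5)])
E
```

```text
from [0.4493 0.1415 0.2798] yaw 19.745404057697115
xyz [-1.5514 -0.1906  0.4955] twist [ 0.0059 -0.0016  0.4245]
```

>>> jog_arm --moves '[{"xyz": [-0.8,-0.1,0.25],"twist": [0,0,0.2],"grip": -1},{"xyz": [-1.55,-0.2,0.5],"twist": [0,0,0.4],"grip": -1},{"xyz": [-1.55,-0.2,0.5],"twist": [0,0,0.4],"grip": -1},{"xyz": [-1.55,-0.2,0.5],"twist": [0,0,0.4],"grip": -1}]'

```text
clock: 1.85
position: [0.4689, 0.052, 0.2497]
ee_rot: [-1.892, -2.507, 0.0]
force: [-0.0, 0.1, 0.2]
width: 0.997
```

```bash
cat >> h.py <<'E'
def wrist(name):
    s=arm.observe();im=arm.get_image("wrist");cv2.imwrite(name,im)
    q=arm.camera_params("wrist");W=np.eye(4);W[:3,:3]=Ro.from_rotvec(s['ee_rot']).as_matrix();W[:3,3]=s['position']
    T=W@q['T_tool_cam'];np.save(name+".npy",T);return im,q['mtx'],T
E
python3 - <<'E'
from h import *
im,K,T=wrist("pics/w1.png")
print(proj([[.4586,.0692,.06],[.4933,-.0558,.06]],K,T)); plan([((.44,-.08,.27),-10)])
E
```

```text
[[253.243  156.4145]
 [253.0285 261.6152]]
from [0.469  0.0526 0.2498] yaw 16.001736300728496
xyz [-1.9908 -1.0733 -0.3376] twist [-0.0005 -0.0023  2.6002]
```

View pics/w1.png

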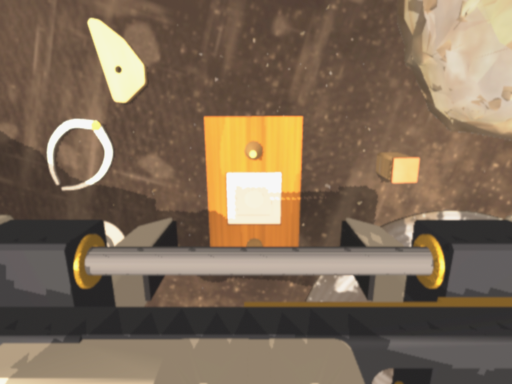

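The wrist view shows the board's far end with corners at about (204,116) and (303,116), and pin 1's tip at (253,154), where I predicted it. The gripper hides pin 2. I'll fit the board edges.

```bash
python3 - <<'E'
from h import *
im=cv2.imread("pics/w1.png");T=np.load("pics/w1.png.npy");K=arm.camera_params("wrist")['mtx']
hsv=cv2.cvtColor(im,cv2.COLOR_BGR2HSV)
m=cv2.inRange(hsv,(8,130,90),(24,255,255));m=cv2.morphologyEx(m,cv2.MORPH_OPEN,np.ones((5,5)))
L=[];R=[]
for v in range(125,235,3):
    u=np.where(m[v,150:360])[0]+150;L.append((u.min(),v));R.append((u.max()+1,v))
top=[(u,np.where(m[90:140,u])[0].min()+90) for u in range(215,295,4)]
def line(pts):
    P=cast(pts,.018,K,T)[:,:2].astype(np.float32);vx,vy,x,y=cv2.fitLine(P,cv2.DIST_HUBER,0,.001,.001).ravel();return np.array([x,y]),np.array([vx,vy])
(l,dl),(r,dr),(t,dt)=line(L),line(R),line(top)
for d in(dl,dr,dt):print(np.degrees(np.arctan2(d[1],d[0]))%180)
d=dl*np.sign(dl[1])+dr*np.sign(dr[1]);d/=np.linalg.norm(d);n=np.array([d[1],-d[0]])
print("width",(r-l)@n, "yaw",np.degrees(np.arctan2(d[1],d[0])))
off=((r+l)/2)@n; c=n*off+d*(t@d-.105);print("centre",c)
print("pins",c+d*.065,c-d*.065)
print("tip cast",cast([(253,154)],.06,K,T))
g=cv2.inRange(hsv,(0,0,150),(40,140,255))[140:168,235:275]
print(cv2.resize(hsv[140:168:2,240:268:2,2],None,fx=1,fy=1))
E
```

```text
106.26801
105.9536
15.892843
width 0.12257555 yaw 106.110794
centre [0.4754 0.0109]
pins [0.4574 0.0733] [ 0.4934 -0.0516]
tip cast [[0.4576 0.0717 0.06  ]]
[[247 247 247 247 246 246 245 246 246 246 246 245 245 247]
 [247 247 247 247 243 227 221 219 217 239 246 245 245 247]
 [247 247 247 245 229 224 221 216 210 202 222 244 245 247]
 [247 247 247 236 228 228 224 217 207 194 187 230 245 247]
 [247 247 247 229 229 232 228 219 204 189 174 205 245 247]
 [247 247 245 227 231 239 245 240 202 180 166 205 245 247]
 [247 247 246 222 233 247 247 247 226 170 158 196 244 247]
 [247 247 247 220 229 247 247 247 238 161 157 210 245 247]
 [247 247 247 243 213 243 247 247 208 157 180 231 246 247]
 [247 247 247 247 240 213 214 194 176 200 205 241 246 247]
 [247 247 247 247 246 246 245 243 244 246 240 244 246 247]
 [247 247 247 247 246 247 247 247 247 247 247 246 246 247]
 [247 247 247 247 247 247 247 247 247 247 247 246 246 247]
 [247 247 247 247 247 247 247 247 247 247 247 246 246 247]]
```

>>> jog_arm --moves '[{"xyz": [-0.5,-0.25,-0.3],"twist": [0,0,0.6],"grip": -1},{"xyz": [-1.2,-0.6,-0.5],"twist": [0,0,1.3],"grip": -1},{"xyz": [-2.0,-1.1,-0.5],"twist": [0,0,2.0],"grip": -1},{"xyz": [-2.7,-1.4,-0.5],"twist": [0,0,2.9],"grip": -1},{"xyz": [-3.2,-1.6,-0.4],"twist": [0,0,3.8],"grip": -1}]'

```text
clock: 2.52
position: [0.4296, -0.1602, 0.2745]
ee_rot: [2.609, 1.749, 0.003]
force: [0.2, 0.4, -1.5]
width: 1.0
```

Board centre is about (0.4755, 0.009) with its long axis at 106.1°. The width measures 122 mm and the views agree within 4 mm. Now I'll go to a look pose over the long plate.

```bash
python3 - <<'E'
from h import *
plan([((.505,-.287,.22),-73.5)])
E
```

```text
from [ 0.4296 -0.1602  0.2745] yaw -22.311158738761886
xyz [-1.4797  1.9628  0.9093] twist [ 0.0062 -0.0111  5.1189]
```

>>> jog_arm --moves '[{"xyz": [-0.3,0.4,0.2],"twist": [0,0,1.0],"grip": -1},{"xyz": [-0.6,0.8,0.4],"twist": [0,0,2.0],"grip": -1},{"xyz": [-0.9,1.2,0.6],"twist": [0,0,3.0],"grip": -1},{"xyz": [-1.2,1.6,0.8],"twist": [0,0,4.0],"grip": -1},{"xyz": [-1.5,1.95,0.9],"twist": [0,0,5.0],"grip": -1}]'

```text
clock: 3.15
position: [0.5055, -0.2858, 0.2189]
ee_rot: [-3.103, -0.485, 0.0]
force: [-0.2, 0.5, 0.0]
width: 1.001
```

>>> jog_arm --moves '[{"xyz": [0,0,0],"twist": [0,0,0.1],"grip": -1},{"xyz": [0,0,0],"twist": [0,0,0.1],"grip": -1},{"xyz": [0,0,0],"twist": [0,0,0.1],"grip": -1}]'

```text
clock: 3.52
position: [0.5042, -0.2856, 0.22]
ee_rot: [-3.106, -0.467, -0.001]
force: [0.1, 0.6, 0.2]
width: 1.003
```

```bash
python3 - <<'E'
from h import *
im,K,T=wrist("pics/w2.png")
print(proj([[.4847,-.2946,.012],[.3585,-.331,.012],[.4216,-.3128,.052]],K,T)); plan([((.4216,-.3128,.12),-73.5)])
E
```

```text
[[261.8974 187.7929]
 [259.9364 284.0653]
 [261.1057 252.3884]]
from [ 0.5042 -0.2857  0.2201] yaw -72.93948677208965
xyz [-1.4494  0.0285  1.6664] twist [-0.0035 -0.0058  0.056 ]
```

View pics/w2.png

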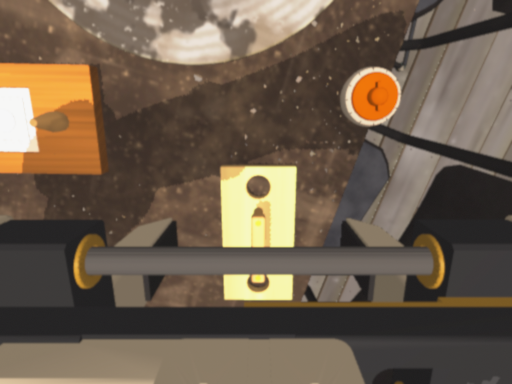

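The wrist view shows the plate at columns 221–297, with holes at about (258,187) and (258,283) and the bar along column 258. I'll take exact positions from it.

```bash
python3 - <<'E'
from h import *
im=cv2.imread("pics/w2.png");T=np.load("pics/w2.png.npy");K=arm.camera_params("wrist")['mtx']
hsv=cv2.cvtColor(im,cv2.COLOR_BGR2HSV)
m=cv2.inRange(hsv,(18,40,170),(40,255,255))
h=cv2.bitwise_not(m)[170:203,240:278];n,lab,st,ce=cv2.connectedComponentsWithStats(h);print(st,ce+[240,170])
L=[];R=[]
for v in list(range(172,242,3))+list(range(278,297,3)):
    u=np.where(m[v,200:320])[0]+200;L.append((u.min(),v));R.append((u.max()+1,v))
def line(pts):
    P=cast(pts,.012,K,T)[:,:2].astype(np.float32);vx,vy,x,y=cv2.fitLine(P,cv2.DIST_HUBER,0,.001,.001).ravel();s=np.sign(vx);return np.array([x,y]),np.array([vx,vy])*s
(l,dl),(r,dr)=line(L),line(R);print([np.degrees(np.arctan2(d[1],d[0])) for d in(dl,dr)])
d=dl+dr;d/=np.linalg.norm(d);n=np.array([d[1],-d[0]]);print("width",abs((r-l)@n),"yaw",np.degrees(np.arctan2(d[1],d[0])))
t=[np.where(m[150:185,u])[0].min()+150 for u in range(228,292,4)];tc=cast([(258,np.median(t))],.012,K,T)[0,:2];print("top row",np.median(t))
bt=[np.where(m[285:304,u])[0].max()+286 for u in range(228,292,4)];bc=cast([(258,np.median(bt))],.012,K,T)[0,:2];print("len top plane",np.linalg.norm(tc-bc))
off=((l+r)/2)@n;c=n*off+d*((tc@d)-.09);print("centre",c)
print("holes cast",cast([(258,187),(258,283)],.012,K,T))
for u,v in [(258,222),(258,240)]: print(cast([(u,v)],.052,K,T))
a=np.degrees(np.arctan2(d[1],d[0]))-90
plan([((*c,.12),a),((*c,.036),a)])
E
```

```text
[[  0   0  38  33 855]
 [  7   6  23  22 399]] [[258.7708 185.7848]
 [257.9198 186.4612]]
[np.float32(16.894817), np.float32(17.074955)]
width 0.09173256 yaw 16.984886
top row 166.0
len top plane 0.18214492097414106
centre [ 0.4229 -0.309 ]
holes cast [[ 0.4843 -0.2898  0.012 ]
 [ 0.3593 -0.3281  0.012 ]]
[[ 0.4557 -0.2986  0.052 ]]
[[ 0.4351 -0.305   0.052 ]]
from [ 0.5042 -0.2857  0.2201] yaw -72.93948677208965
xyz [-1.4096 -0.0247  1.6665] twist [-0.0035 -0.0058  0.0076]
xyz [-1.411  -0.0238  3.0664] twist [-0.0035 -0.0058  0.0076]
```

>>> jog_arm --moves '[{"xyz": [-0.7,0,0.7],"twist": [0,0,0],"grip": -1},{"xyz": [-1.4,0,1.4],"twist": [0,0,0],"grip": -1},{"xyz": [-1.4,-0.02,2.0],"twist": [0,0,0],"grip": -1},{"xyz": [-1.4,-0.02,2.6],"twist": [0,0,0],"grip": -1},{"xyz": [-1.4,-0.02,3.05],"twist": [0,0,0],"grip": -1}]'

```text
clock: 4.2
position: [0.4233, -0.3093, 0.0358]
ee_rot: [-3.106, -0.464, -0.001]
force: [-0.0, -0.0, -0.6]
width: 0.998
```

>>> jog_arm --moves '[{"xyz": [0,0,0],"twist": [0,0,0],"grip": -1},{"xyz": [0,0,0],"twist": [0,0,0],"grip": -1}]'

```text
clock: 4.45
position: [0.4238, -0.3104, 0.0378]
ee_rot: [3.107, 0.463, 0.002]
force: [0.4, 0.2, 1.1]
width: 0.996
```

```bash
python3 - <<'E'
from h import *
im=arm.get_image("scene")[210:350,230:420];cv2.imwrite("pics/c3.png",cv2.resize(im,None,fx=4,fy=4)); plan([((.4229,-.309,.036),-73)])
E
```

```text
from [ 0.424  -0.3105  0.038 ] yaw -73.05959814344831
xyz [-0.0098 -0.0292  0.0334] twist [ 0.0072 -0.0084 -0.006 ]
```

View pics/c3.png

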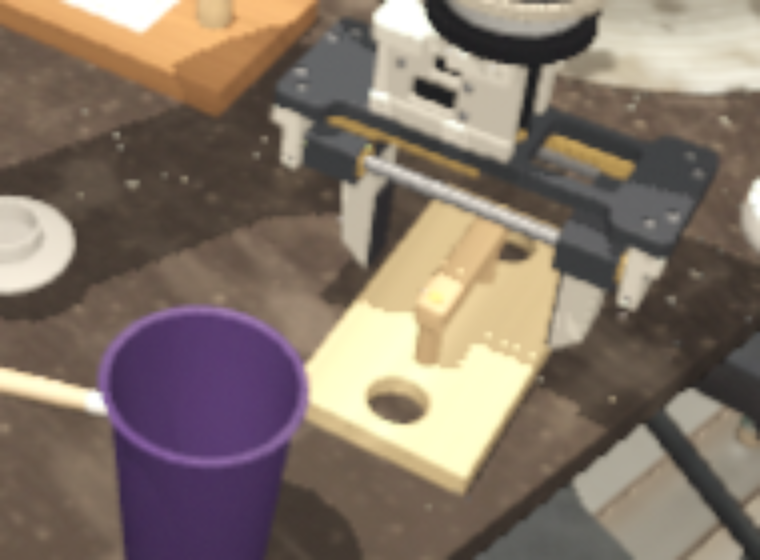

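The jaws straddle the bar, and it is roughly centred between them. Next I'll close and lift.

>>> jog_arm --moves '[{"xyz": [0,0,0],"twist": [0,0,0],"grip": 0.4},{"xyz": [0,0,0],"twist": [0,0,0],"grip": 0.6},{"xyz": [0,0,0],"twist": [0,0,0],"grip": 0.8},{"xyz": [0,0,0],"twist": [0,0,0],"grip": 1},{"xyz": [0,0,0],"twist": [0,0,0],"grip": 1}]' --force 40

```text
clock: 5.12
position: [0.4232, -0.3101, 0.0367]
ee_rot: [-3.107, -0.462, 0.0]
force: [-0.1, -0.0, 0.1]
width: 0.502
```

>>> jog_arm --moves '[{"xyz": [0,0,0],"twist": [0,0,0],"grip": 1},{"xyz": [0,0,0],"twist": [0,0,0],"grip": 1},{"xyz": [0,0,-0.3],"twist": [0,0,0],"grip": 1},{"xyz": [0,0,-1.0],"twist": [0,0,0],"grip": 1},{"xyz": [0,0,-1.8],"twist": [0,0,0],"grip": 1}]'

```text
clock: 5.75
position: [0.4225, -0.3099, 0.1463]
ee_rot: [-3.107, -0.461, 0.002]
force: [1.2, 0.4, -2.2]
width: 0.167
```

```bash
python3 - <<'E'
from h import *
print(arm.observe()['width']*92,arm.observe()['force'])
plan([((.46,-.2,.17),-43),((.4755,.010,.17),16.1)])
E
```

```text
15.405263152729683 [ 1.2276  0.4325 -2.2051]
from [ 0.4225 -0.3099  0.1463] yaw -73.12527222084069
xyz [ 1.1299 -1.572  -0.3943] twist [-0.0068  0.0061 -3.0125]
xyz [ 2.3931 -4.8464 -0.3932] twist [-0.0098  0.0021 -8.9225]
```

Width reads 15.4 mm, so it holds the bar. The fingers may have still been closing when the lift began, so I'll check before carrying.

>>> jog_arm --moves '[{"xyz": [0,0,-0.3],"twist": [0,0,0],"grip": 1},{"xyz": [0,0,-0.3],"twist": [0,0,0],"grip": 1}]'

```text
clock: 6.0
position: [0.4238, -0.3101, 0.1637]
ee_rot: [3.107, 0.463, 0.003]
force: [-1.0, -0.6, -3.3]
width: 0.169
```

```bash
python3 - <<'E'
from h import *
s=arm.observe();print(s['width']*92,s['force'],s['position'],s['ft_torque'])
a=arm.get_image("side")[130:320,230:420];b=arm.get_image("scene")[150:340,230:420];cv2.imwrite("pics/c4.png",cv2.resize(np.hstack([a,b]),None,fx=2.1,fy=2.1,interpolation=2))
E
```

```text
15.575457389576734 [-0.9742 -0.6235 -3.3129] [ 0.4238 -0.3101  0.1637] [-0.0743  0.1339  0.0308]
```

View pics/c4.png

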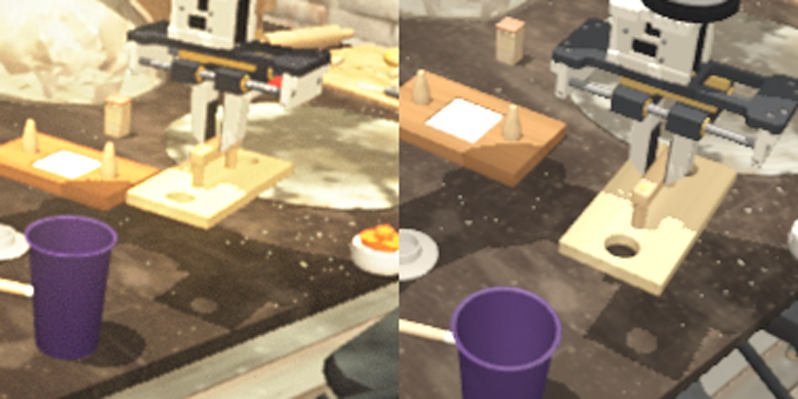

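The plate is held clear of the table at the bar's middle. I'll triangulate its corners for height, tilt and offset in the grasp.

```bash
python3 - <<'E'
from h import *
S={};P={}
for n,o,y0,y1 in [("scene",(230,150),0,0),("side",(230,130),0,0)]:
    pass
c=cv2.imread("pics/c4.png");
sc=np.array([(560,243),(658,283),(737,165)],float);si=np.array([(128,190),(208,220),(292,161)],float)
sc=np.c_[(sc[:,0]-399)/2.1+230,sc[:,1]/2.1+150];si=si/2.1+[230,130]
Ms=[]
for n in("scene","side"):
    q=arm.camera_params(n);Ms.append(q['mtx']@np.linalg.inv(q['T'])[:3])
X=cv2.triangulatePoints(Ms[0],Ms[1],sc.T,si.T);X=(X[:3]/X[3]).T;print(X)
print(np.linalg.norm(X[0]-X[1]),np.linalg.norm(X[1]-X[2]),"mid",(X[0]+X[2])/2)
K,T=(arm.camera_params("scene")[k] for k in("mtx","T"))
# holes/corners on the expected plane
for z in(.132,.139):
    Y=cast(sc,z,K,T);print(z,Y[:,:2],np.linalg.norm(Y[1]-Y[2]),"mid",(Y[0]+Y[2])/2)
    d=Y[2]-Y[1];print(np.degrees(np.arctan2(d[1],d[0])))
E
```

```text
[[ 0.3165 -0.3006  0.1249]
 [ 0.3539 -0.374   0.1132]
 [ 0.52   -0.325   0.1227]]
0.08320758065376531 0.173388455664769 mid [ 0.4182 -0.3128  0.1238]
0.132 [[ 0.3109 -0.3059]
 [ 0.3379 -0.3851]
 [ 0.5118 -0.3317]] 0.18200669296995226 mid [ 0.4114 -0.3188  0.132 ]
17.07721914265017
0.139 [[ 0.305  -0.3111]
 [ 0.3315 -0.3892]
 [ 0.5031 -0.3365]] 0.17944308860348826 mid [ 0.404  -0.3238  0.139 ]
17.07721914265017
```

The plate's top is at about z = 0.124. The bar is gripped about 12 mm higher than planned, but the plate is level and centred. I'll carry it and check the holes against the pins at hover.

>>> jog_arm --moves '[{"xyz": [0.2,-0.5,-0.1],"twist": [0,0,-0.8],"grip": 1},{"xyz": [0.5,-1.1,-0.15],"twist": [0,0,-1.7],"grip": 1},{"xyz": [0.8,-1.7,-0.15],"twist": [0,0,-2.6],"grip": 1},{"xyz": [1.1,-2.3,-0.15],"twist": [0,0,-3.5],"grip": 1},{"xyz": [1.4,-2.9,-0.15],"twist": [0,0,-4.4],"grip": 1}]' --force 55

```text
clock: 6.72
position: [0.4521, -0.1176, 0.1703]
ee_rot: [-2.703, -1.599, 0.003]
force: [0.5, 0.1, -2.7]
width: 0.166
```

```bash
python3 - <<'E'
from h import *
plan([((.4755,.010,.17),16.1)])
E
```

```text
from [ 0.4521 -0.1176  0.1703] yaw -28.790922621928623
xyz [ 2.0518 -0.6817  0.0049] twist [-0.0154  0.001  -4.4891]
```

>>> jog_arm --moves '[{"xyz": [0.5,-0.2,0],"twist": [0,0,-1.0],"grip": 1},{"xyz": [1.0,-0.35,0],"twist": [0,0,-2.0],"grip": 1},{"xyz": [1.5,-0.5,0],"twist": [0,0,-3.0],"grip": 1},{"xyz": [2.05,-0.68,0],"twist": [0,0,-4.0],"grip": 1},{"xyz": [2.05,-0.68,0],"twist": [0,0,-4.5],"grip": 1}]'

```text
clock: 7.35
position: [0.4764, 0.0112, 0.17]
ee_rot: [-1.88, -2.514, 0.002]
force: [-0.6, -1.6, -2.7]
width: 0.164
```

>>> jog_arm --moves '[{"xyz": [0,0,0],"twist": [0,0,0],"grip": 1},{"xyz": [0,0,0.4],"twist": [0,0,0],"grip": 1},{"xyz": [0,0,0.5],"twist": [0,0,0],"grip": 1},{"xyz": [0,0,0.5],"twist": [0,0,0],"grip": 1}]'

```text
clock: 7.85
position: [0.4766, 0.0076, 0.1413]
ee_rot: [-1.894, -2.505, 0.002]
force: [-0.1, -0.2, -2.3]
width: 0.167
```

```bash
python3 - <<'E'
from h import *
s=arm.observe();print(s['width']*92,s['force'],s['position']);plan([((.4755,.010,.14),16.1)])
a=arm.get_image("side");b=arm.get_image("scene");cv2.imwrite("pics/s5.png",a);cv2.imwrite("pics/c5s.png",b)
cv2.imwrite("pics/c5.png",cv2.resize(np.hstack([a[110:250,190:325],b[100:240,195:330]]),None,fx=2.9,fy=2.9,interpolation=2))
E
```

```text
15.329177496227498 [-0.0881 -0.1749 -2.3353] [0.4766 0.0076 0.1413]
from [0.4766 0.0076 0.1413] yaw 15.803130665476349
xyz [ 0.043  -0.0064  0.0213] twist [-0.01    0.0002 -0.0297]
```

View pics/c5.png

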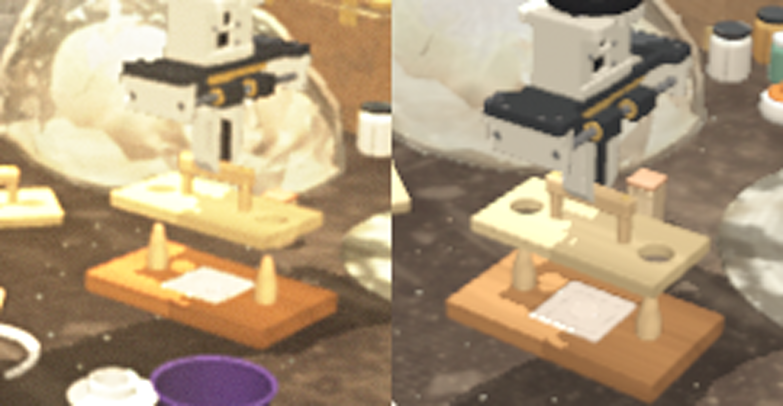

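Both views show the plate level above the pins, with holes at (528,206) and (657,252) in the scene crop. I'll compare the holes and pins within each camera.

```bash
python3 - <<'E'
from h import *
hs=np.array([(528,206),(657,252)])-[391.5,0];hs=hs/2.9+[195,100]
hd=np.array([(155,192),(270,220)])/2.9+[190,110]
pd=np.array([(157.5,224),(266,256)])/2.9+[190,110]
Q={n:arm.camera_params(n) for n in("scene","side")}
M=[q['mtx']@np.linalg.inv(q['T'])[:3] for q in Q.values()]
X=cv2.triangulatePoints(M[0],M[1],hs.T.copy(),hd.T.copy());print("tri",(X[:3]/X[3]).T)
K,T=Q['scene']['mtx'],Q['scene']['T'];K2,T2=Q['side']['mtx'],Q['side']['T']
ps=np.array([[.4586,.0692,.06],[.4933,-.0558,.06]]);pp=cast(pd,.06,K2,T2);print("side pins",pp)
for z in(.092,.098,.104):
    a=cast(hs,z,K,T);b=cast(hd,z,K2,T2)
    print(z,"scene d",(a-ps)[:,:2].ravel(),np.linalg.norm(a[0]-a[1]),"side d",(b-pp)[:,:2].ravel(),np.linalg.norm(b[0]-b[1]))
E
```

```text
tri [[ 0.4598  0.0775  0.0913]
 [ 0.4953 -0.0529  0.0949]]
side pins [[ 0.4533  0.0723  0.06  ]
 [ 0.4893 -0.0522  0.06  ]]
0.092 scene d [0.0085 0.0063 0.0103 0.0059] 0.13067362047536576 side d [-0.0018  0.0027  0.0068  0.0052] 0.1298922500636834
0.098 scene d [ 0.002  -0.0021  0.0035 -0.0011] 0.12921351159259925 side d [-0.0122 -0.0128 -0.0042 -0.0085] 0.12801595710448385
0.104 scene d [-0.0044 -0.0104 -0.0034 -0.0081] 0.12775340270983257 side d [-0.0226 -0.0282 -0.0153 -0.0222] 0.12613966414528424
```

The offsets average about 1 mm, well inside the 11 mm margin at the pin tips. I'll lower in stages and watch the force.

>>> jog_arm --moves '[{"xyz": [0.04,0,0.15],"twist": [0,0,0],"grip": 1},{"xyz": [0.04,0,0.3],"twist": [0,0,0],"grip": 1},{"xyz": [0.04,0,0.45],"twist": [0,0,0],"grip": 1},{"xyz": [0.04,0,0.6],"twist": [0,0,0],"grip": 1},{"xyz": [0.04,0,0.7],"twist": [0,0,0],"grip": 1}]'

```text
clock: 8.57
position: [0.4762, 0.0103, 0.099]
ee_rot: [-1.893, -2.507, 0.001]
force: [-0.5, 0.3, -2.2]
width: 0.165
```

```bash
python3 - <<'E'
from h import *
s=arm.observe();print(s['width']*92,s['force'],s['position'],s['ft_torque'])
a=arm.get_image("side");b=arm.get_image("scene")
cv2.imwrite("pics/c6.png",cv2.resize(np.hstack([a[130:240,190:325],b[130:240,195:330]]),None,fx=2.9,fy=2.9,interpolation=2))
E
```

```text
15.224508207912537 [-0.5259  0.3004 -2.1933] [0.4762 0.0103 0.099 ] [-0.1232  0.0544 -0.0504]
```

View pics/c6.png

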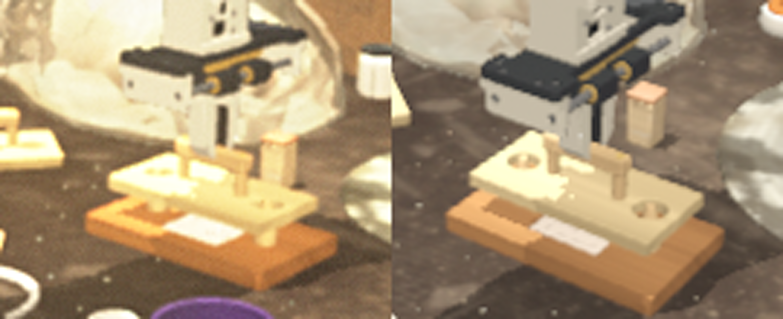

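Both pin tips show inside the holes and there is no contact force. I'll continue down slowly.

>>> jog_arm --moves '[{"xyz": [0,0,0.06],"twist": [0,0,0],"grip": 1},{"xyz": [0,0,0.12],"twist": [0,0,0],"grip": 1},{"xyz": [0,0,0.18],"twist": [0,0,0],"grip": 1},{"xyz": [0,0,0.24],"twist": [0,0,0],"grip": 1},{"xyz": [0,0,0.3],"twist": [0,0,0],"grip": 1}]'

```text
clock: 9.3
position: [0.4765, 0.0104, 0.0815]
ee_rot: [1.892, 2.508, 0.0]
force: [-0.3, -0.7, -2.8]
width: 0.163
```

>>> jog_arm --moves '[{"xyz": [0,0,0.03],"twist": [0,0,0],"grip": 1},{"xyz": [0,0,0.06],"twist": [0,0,0],"grip": 1},{"xyz": [0,0,0.06],"twist": [0,0,0],"grip": 1}]'

```text
clock: 9.68
position: [0.4764, 0.0104, 0.078]
ee_rot: [-1.893, -2.507, 0.0]
force: [-0.5, -0.4, -2.6]
width: 0.168
```

>>> jog_arm --moves '[{"xyz": [0,0,0.03],"twist": [0,0,0],"grip": 1},{"xyz": [0,0,0.06],"twist": [0,0,0],"grip": 1},{"xyz": [0,0,0.06],"twist": [0,0,0],"grip": 1}]'

```text
clock: 10.05
position: [0.4764, 0.0104, 0.0744]
ee_rot: [-1.892, -2.507, 0.0]
force: [-0.4, -0.0, -2.0]
width: 0.168
```

>>> jog_arm --moves '[{"xyz": [0,0,0.02],"twist": [0,0,0],"grip": 1},{"xyz": [0,0,0.04],"twist": [0,0,0],"grip": 1},{"xyz": [0,0,0.04],"twist": [0,0,0],"grip": 1}]'

```text
clock: 10.42
position: [0.4766, 0.0104, 0.0734]
ee_rot: [-1.893, -2.507, -0.002]
force: [-6.8, -0.4, 22.4]
width: 0.165
```

Contact came at z ≈ 0.073 with 22 N, about where seating was expected. I'll ease up 1 mm and check whether it's down.

>>> jog_arm --moves '[{"xyz": [0,0,-0.02],"twist": [0,0,0],"grip": 1},{"xyz": [0,0,-0.02],"twist": [0,0,0],"grip": 1}]'

```text
clock: 10.68
position: [0.4767, 0.0105, 0.0735]
ee_rot: [1.892, 2.507, 0.001]
force: [-0.7, -0.4, 4.8]
width: 0.164
```

```bash
python3 - <<'E'
from h import *
s=arm.observe();print(s['width']*92,s['force'],s['position'],s['ft_torque'])
a=arm.get_image("side");b=arm.get_image("scene")
cv2.imwrite("pics/c7.png",cv2.resize(np.hstack([a[140:240,190:325],b[140:240,195:330]]),None,fx=2.9,fy=2.9,interpolation=2))
E
```

```text
15.094727818088526 [-0.6702 -0.4461  4.843 ] [0.4767 0.0105 0.0735] [-0.0672  0.3524 -0.0005]
```

View pics/c7.png

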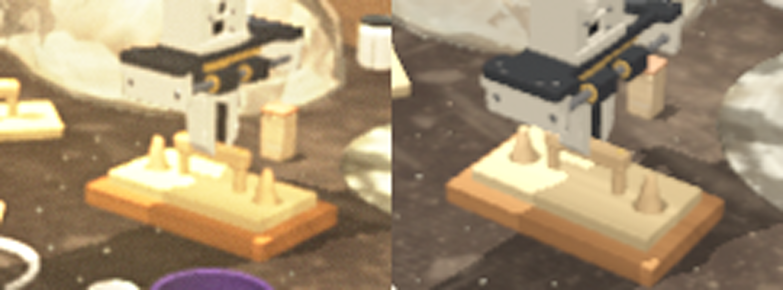

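The plate lies on the board with both pins well through its holes. Now I'll release slowly and retreat straight up.

>>> jog_arm --moves '[{"xyz": [0,0,0],"twist": [0,0,0],"grip": 0.5},{"xyz": [0,0,0],"twist": [0,0,0],"grip": 0.2},{"xyz": [0,0,0],"twist": [0,0,0],"grip": 0},{"xyz": [0,0,0],"twist": [0,0,0],"grip": 0}]'

```text
clock: 11.28
position: [0.4764, 0.0104, 0.0733]
ee_rot: [-1.893, -2.508, 0.0]
force: [-0.3, -0.5, -0.0]
width: 0.488
```

>>> jog_arm --moves '[{"xyz": [0,0,-0.5],"twist": [0,0,0],"grip": 0},{"xyz": [0,0,-1.2],"twist": [0,0,0],"grip": 0},{"xyz": [0,0,-2.0],"twist": [0,0,0],"grip": 0},{"xyz": [0,0,-2.5],"twist": [0,0,0],"grip": 0},{"xyz": [0,0,-2.5],"twist": [0,0,0],"grip": 0}]'

```text
clock: 11.9
position: [0.4778, 0.0105, 0.2254]
ee_rot: [1.891, 2.506, 0.006]
force: [0.4, 0.2, -0.6]
width: 0.5
```

```bash
python3 - <<'E'
from h import *
s=arm.observe();print(s['width']*92,s['force'],s['position'])
a=arm.get_image("side");b=arm.get_image("scene")
cv2.imwrite("pics/c8.png",cv2.resize(np.hstack([a[140:240,190:325],b[140:240,195:330]]),None,fx=2.9,fy=2.9,interpolation=2))
E
```

```text
46.04245309310636 [ 0.4119  0.2471 -0.589 ] [0.4778 0.0105 0.2254]
```

View pics/c8.png

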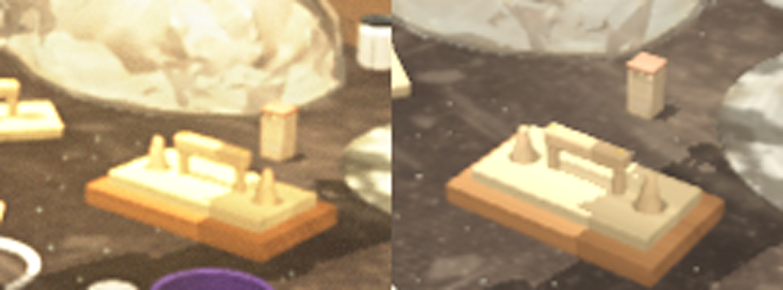

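The plate lies flat and released, the gripper is clear, and the short plate hasn't moved. I'm handing it in.

```bash
python3 -c "from cell import arm; print(arm.sign_off())"
```

```text
the job is handed in; nothing more can be done
None
```

The long plate now lies flat on the press board with both pins through its holes. It is released, and the job was handed in at about 12 s on the robot's clock.

- **Plate choice:** the near plate's holes measured 131 mm apart and the board's pins 130 mm, so that was the one taken. The short plate was not touched.
- **Last checks:** after release the side and scene views show the plate flat with both pins standing through. The gripper was about 15 cm above it, with force on the tool below 1 N. The highest force I read was about 23 N, as the plate met the board.
- **What disagreed:**
  - The scene camera read about 4 mm lower in y than the wrist camera, so I used the wrist values.
  - The lift began before the jaws had fully closed, so the bar was held about 12 mm higher than planned. It held firmly, and I allowed for this when lowering.

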